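# Set out a jeweller's bench for doming

### The arm

A 6-joint arm with a two-finger parallel gripper is mounted at the origin on the work surface. World frame = base frame: x ahead of the robot, y to its left, z up, the work surface at z = 0. Lengths are in m, angles in rad, forces in N, time in s.
With the tool pointing down it reaches from about 0.25 to 0.85 m from the base axis. Payload 12.5 kg.
Tool frame: the origin (TCP) lies at the very end of the fingers, on their centre line; the grasp point (between the pads) lies env.grasp_offset behind it (env.grasp_offset is the distance from the TCP to the grasp point, in m); z points along the fingers, y is the line along which they close (so a half turn about z gives the same grasp; the last joint's range is limited). The gripper opens to 93 mm and grips with 3 to 60 N. Pads are 15 mm wide; open, the fingers measure 128 mm over their backs; the gripper's body (75 mm by 188 mm) begins 65 mm behind the grasp point.
Start: joints at [-1.273, 0.351, 1.652, -0, 1.139, -0.085], TCP at [0.205, -0.51, 0.191] pointing down, gripper open.
Joint ranges: [-2.75, 2.75], [-0.79, 2.1], [0.01, 2.65], [-1.57, 4.71], [0.07, 3.14], [-2.87, 2.87]. Speed limits (rad/s): [2.22, 2.22, 2.79, 3.14, 3.14, 3.14].

### API

Orientations are given as [roll, pitch, yaw] about the fixed x, y, z axes, in that order (R = Rz(yaw) Ry(pitch) Rx(roll)).
In Python, from rig import telemetry, cams, workorder, env gives the robot as it stands.
- The arm moves only by the tool carry_out, never from a script. Its argument "series" is a list of rows, each a list of 3 entries, a list of its own where there are three numbers: the shift along the world's x, y, z in units of 25 mm (1.0 is 25 mm), then the turn, a rotation vector about the world's x, y, z in units of 6 degrees (1.0 is 6 degrees), then the opening, from 0 (shut) to 1 (fully open). A call has 1 to 20 rows; each row is the pose to reach, as a shift and turn from the pose commanded when the call began; what a row does not reach only later rows make up. A row lasts 1/10 s, in which the tool goes at most 50 mm and 8.59 degrees, less where a joint would pass 70% of its speed; a pose out of reach is approached as far as the arm can. A call with a gripper value outside its range is refused whole. The fingers move at their own pace and stop on an object; "grip_force" is the grip in N (left out, the last holds). Time passes only in rows, so rows that repeat a pose let the fingers close. It gives the time, the measured TCP pose, the force, the opening and the grip force at its end, in the units of the state.
- telemetry.observe(): the state, without advancing time (a new reading comes with each control period).
- cams.get_image(name): name is "scene" or "top" or "wrist"; returns the picture (384x512x3 uint8, red, green, blue); there is no depth.
- cams.camera_params(name): a dict with "fx", "fy", "cx", "cy" (pixels), "R" (3x3) and "t" (3): a world point X has camera coordinates R X + t. Camera axes: x right, y down, z forward; pixel columns grow to the right and rows downward; lengths in m; the calibration is good to about 2 mm. A picture is of the moment at which its call begins: read the wrist's pose just before it. camera_params takes no time and is no camera call; for the wrist camera it gives the pose at the moment of the call.
- workorder.close_job(): hands the job in; it is judged then, once.
The state is a dict: "time_s": time; "joint_pos": joint angles; "qvel": joint speeds; "effort": joint torques, N m; "position": TCP position; "orientation": TCP orientation; "wrist_force": force on the tool from outside, world axes, zero at the start; "torque": the same for the moment, N m; "width": finger opening in m; "grip_force": force on a finger pad.
Only numpy, scipy, OpenCV 4.12 (cv2) and the standard library are available. Lean on these libraries where they do the work, as an engineer would, in place of code of your own. Each camera call takes 0.05 s, during which the arm holds its last target. There are 200 camera calls.

### The job

Set out the jeweller's bench for doming, with left, right and behind as seen from the robot looking out over the bench. Take the wire spool off the steel bench block and stand it halfway between the bench block and the wooden bur stand, set the steel doming block in the middle of the bench block and square with it, stand the larger of the two jars to the left of the bench block and lay the bangle flat on the bench behind the bench block, jar and bangle each centred on that side of the bench block with a gap of about 2 cm to it. Set everything down upright without dropping it, and leave the smaller jar and the hammer where they are.

Things in the scene. Friction and masses are not known exactly. Their poses are not given: they have to be found in the camera images.
- bench_block: Low square steel bench block, 90 x 90 x 22 mm, fixed to the bench, its top 22 mm up. Origin: centre of its underside, on the bench. Its x axis points to its far side ('behind', away from the robot, within about 20 degrees of straight ahead), its y axis to its left side as the robot sees it.
- bur_stand: Round three-tiered wooden stand full of small upright steel burs, 90 mm across, 73 mm high over the burs, fixed to the bench on the right of the bench block, in line with the middle of its right side, centre 170 to 190 mm from the block's centre. Origin: centre of its underside.
- doming_block: Steel doming block: a 42 mm cube with dark round hollows in its top and sides, about 0.5 kg, standing loose on the bench at any of four places. Origin: centre of its underside; x and y axes square to its side faces.
- large_jar: The larger of two closed amber glass jars with metal lids: 54 mm across, 48 mm high, loose, upright on the bench. Origin: centre of its underside.
- small_jar: The smaller amber glass jar, 36 mm across, 34 mm high, loose, upright on the bench; it must stay where it is. Origin: centre of its underside.
- bangle: Plain brass bangle lying flat on the bench: a ring 64 mm outside and 56 mm inside diameter, 16 mm high. Rigid; it can be gripped across its outside. Origin: centre of its underside (in the middle of the hole).
- wire_spool: Small upright spool of dark wire with pale wooden flanges, 32 mm across the flanges, 40 mm high; at the start it stands loose on top of the bench block. Origin: centre of its underside, the flange it stands on.
- hammer: Hammer lying on the bench behind the work area, 260 mm long, roughly along left-right; it must stay where it is. Origin: on the bench under the middle of the tool.

How it is judged:
At the end, for the whole second after the job is handed in: Doming block on bench block, centred within 10 mm, square within 0.15 rad; jar left and bangle behind, 20 +-13 mm gap, within 13 mm of mid-side; spool within 13 mm of the block-stand line, 73-107 mm from both centres; all upright, released, at rest; small jar and hammer moved under 20 mm (angle between each of doming_block, large_jar, wire_spool's own z axis and vertical below 0.1 rad and height (world z) of doming_block between 0.017 and 0.027 m and x of doming_block in the frame of bench_block between -0.01 and 0.01 m and y of doming_block in the frame of bench_block between -0.01 and 0.01 m and (angle between the x axis of doming_block and the x axis of bench_block, either way round below 0.15 rad or angle between the x axis of doming_block and the y axis of bench_block, either way round below 0.15 rad) and height (world z) of large_jar between -0.005 and 0.005 m and x of large_jar in the frame of bench_block between -0.013 and 0.013 m and y of large_jar in the frame of bench_block between 0.079 and 0.105 m and height (world z) of bangle between -0.005 and 0.021 m and (angle between bangle's own z axis and vertical below 0.1 rad or angle between bangle's own z axis and vertical above 3.04 rad) and x of bangle in the frame of bench_block between 0.084 and 0.11 m and y of bangle in the frame of bench_block between -0.013 and 0.013 m and height (world z) of wire_spool between -0.005 and 0.005 m and x of wire_spool in the frame of bench_block between -0.013 and 0.013 m and y of wire_spool in the frame of bench_block between -0.107 and -0.073 m and horizontal distance between wire_spool and bur_stand between 0.073 and 0.107 m and distance of each of small_jar, hammer from where it was at the start of the episode below 0.02 m and linear speed of each of wire_spool, doming_block, large_jar, bangle below 0.02 m/s and angular speed of each of wire_spool, doming_block, large_jar, bangle below 0.2 rad/s and contact force between the fingers and wire_spool below 0.1 N and contact force between the fingers and doming_block below 0.1 N and contact force between the fingers and large_jar below 0.1 N and contact force between the fingers and bangle below 0.1 N); the robot touches nothing.
It fails at once if the small jar or the hammer is disturbed (moved over 20 mm) (distance of any of small_jar, hammer from where it was at the start of the episode above 0.02 m).
It fails at once if a thing is dropped: it falls free of the fingers at over 0.6 m/s (about 2 cm of fall) ((linear speed of wire_spool above 0.6 m/s and contact force between the fingers and wire_spool below 0.1 N) or (linear speed of doming_block above 0.6 m/s and contact force between the fingers and doming_block below 0.1 N) or (linear speed of large_jar above 0.6 m/s and contact force between the fingers and large_jar below 0.1 N) or (linear speed of bangle above 0.6 m/s and contact force between the fingers and bangle below 0.1 N)).
It also fails if it takes over 90 s, if anything falls off the work surface, if the arm or the gripper's body presses on something with over 40 N, if the wrist force passes 120 N, or if a joint passes its speed limit or range.

## Working session

There is one attempt and no reset: what is moved stays moved. The work goes in short steps, Python scripts to look and compute and a tool call to move; the robot and the scene stay as the last step left them, time stands still between calls to the robot, and variables do not carry over. Pictures are saved under pics/ and viewed, at most 17 in all, crops included, and the job is handed in when it is done.

Besides the shell and the picture viewer there is one more tool, called after "Emit:" by a JSON object that holds its "name" and its "arguments". carry_out: Moves the arm, as the interface text tells. Its arguments: {"type":"object","properties":{"series":{"type":"array","items":{"type":"array"}},"grip_force":{"type":"number"}},"required":["series"]}

```bash
mkdir -p pics; ls
python3 - <<'E'
from rig import telemetry, cams, env
import cv2
s=telemetry.observe();print(s['time_s'],s['position'],s['orientation'],env.grasp_offset)
for n in('scene','top'):
    cv2.imwrite(f'pics/{n}0.png',cams.get_image(n)[:,:,::-1]); p=cams.camera_params(n);print(n,p)
E
```

```text
pics
0.0 [ 0.20534447 -0.50982732  0.18999674] [-3.14042127e+00 -6.84007463e-05  3.82771433e-01] 0.0188
scene {'fx': 416.066262863351, 'fy': 416.066262863351, 'cx': 255.94789270285335, 'cy': 196.23101892160017, 'R': array([[-0.81329907,  0.58183944, -0.00273578],
       [ 0.42583918,  0.59202366, -0.68422874],
       [-0.39649162, -0.55764761, -0.72926233]]), 't': array([ 0.48967157, -0.21305446,  1.52101233])}
top {'fx': 407.88956092701267, 'fy': 407.88956092701267, 'cx': 255.0420345425677, 'cy': 190.0984064649699, 'R': array([[ 1.75572232e-02, -9.99839548e-01,  3.55263309e-03],
       [-9.78813986e-01, -1.79127478e-02, -2.03966452e-01],
       [ 2.03997363e-01,  1.03717576e-04, -9.78971432e-01]]), 't': array([-0.02251992,  0.59557293,  0.96578953])}
```

View pics/scene0.png

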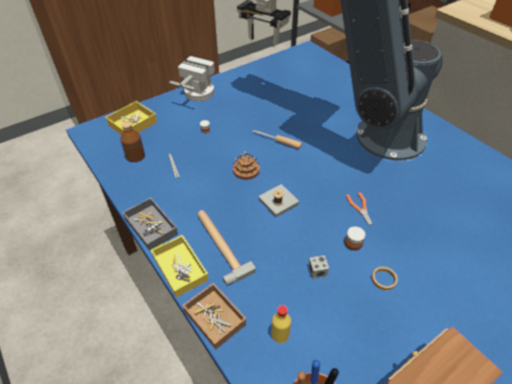

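View pics/top0.png

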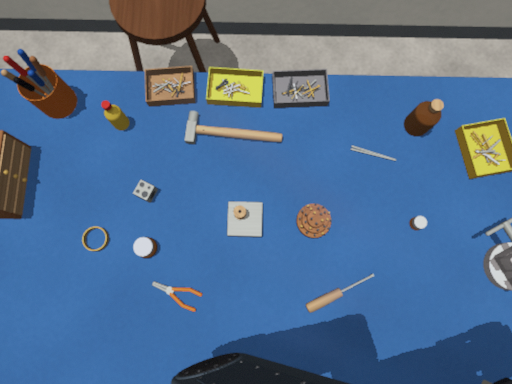

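The top view shows the bench block at (245,219) with the spool on it at (240,212), and the bur stand at (314,221). The doming block is at (144,190), the large jar at (145,247), the bangle at (95,239), the small jar at (419,222) and the hammer head at (191,127). In the scene view the block is at (279,200), the jar at (355,238), the bangle at (384,278) and the doming block at (319,265).

```bash
cat > h.py <<'E'
import numpy as np, cv2
from rig import cams, telemetry
def ray(p,uv):
    d=p['R'].T@np.array([(uv[0]-p['cx'])/p['fx'],(uv[1]-p['cy'])/p['fy'],1.]); return -p['R'].T@p['t'],d
def plane(p,uv,z):
    c,d=ray(p,uv); return (c+d*(z-c[2])/d[2])
def tri(p1,a,p2,b):
    c1,d1=ray(p1,a);c2,d2=ray(p2,b)
    s=np.linalg.lstsq(np.c_[d1,-d2],c2-c1,rcond=None)[0]
    x,y=c1+d1*s[0],c2+d2*s[1]; return (x+y)/2,np.linalg.norm(x-y)
def proj(p,X):
    q=p['R']@np.asarray(X,float)+p['t']; return np.array([p['fx']*q[0]/q[2]+p['cx'],p['fy']*q[1]/q[2]+p['cy']])
def blobs(img,amin=60):
    hsv=cv2.cvtColor(img,cv2.COLOR_RGB2HSV)
    m=(~((hsv[...,0]>100)&(hsv[...,0]<125)&(hsv[...,1]>110))).astype(np.uint8)
    c,_=cv2.findContours(m,cv2.RETR_EXTERNAL,cv2.CHAIN_APPROX_NONE)
    return [k for k in c if cv2.contourArea(k)>amin],m
E
python3 - <<'E'
from h import *
for n,pts in(('top',dict(block=(245,219),stand=(314,221),dome=(144,190),jar=(145,247),bangle=(95,239),sjar=(419,222),hammer=(240,132))),('scene',dict(block=(279,200),stand=(246,166),dome=(319,265),jar=(355,238),bangle=(384,278),sjar=(205,125)))):
    im=cv2.imread(f'pics/{n}0.png')[:,:,::-1].copy(); p=cams.camera_params(n); B,m=blobs(im)
    for k,q in pts.items():
        c=max(B,key=lambda c:cv2.pointPolygonTest(c,q,True)); r=cv2.minAreaRect(c)
        print(n,k,np.round(r[0],1),np.round(r[1],1),round(r[2],1),'z0',plane(p,r[0],0).round(3))
        if k in('block','dome'): print(cv2.approxPolyDP(c,3,True)[:,0].tolist())
E
```

```text
top block [244.5 218.5] [35. 35.] 90.0 z0 [0.532 0.015 0.   ]
[[228, 201], [227, 235], [261, 236], [262, 202]]
top stand [313.5 220. ] [34. 35.] 90.0 z0 [ 0.531 -0.167  0.   ]
top dome [144.8 190.4] [21.5 17. ] 26.6 z0 [0.602 0.282 0.   ]
[[140, 179], [132, 193], [151, 201], [157, 189]]
top jar [144.5 246.5] [21. 23.] 90.0 z0 [0.454 0.272 0.   ]
top bangle [ 94.5 238.5] [25. 27.] 90.0 z0 [0.472 0.404 0.   ]
top sjar [418.1 222.7] [14.3 17.8] 68.2 z0 [ 0.529 -0.442  0.   ]
top hammer [233.  126.5] [33. 98.] 90.0 z0 [0.787 0.052 0.   ]
scene block [278.5 199.5] [28.9 33.6] 58.0 z0 [0.518 0.005 0.   ]
[[282, 184], [258, 196], [274, 216], [298, 203]]
scene stand [245.4 166.6] [27.5 27.2] 56.3 z0 [ 0.516 -0.182 -0.   ]
scene dome [318.9 266.2] [22.4 20.1] 80.5 z0 [0.581 0.267 0.   ]
[[324, 255], [309, 257], [313, 278], [327, 275], [329, 266]]
scene jar [354.6 237.5] [19.6 24.6] 15.9 z0 [0.43  0.253 0.   ]
scene bangle [384. 278.] [26.9 24. ] 45.0 z0 [0.464 0.397 0.   ]
scene sjar [204.4 126. ] [14.  10.3] 82.9 z0 [ 0.514 -0.458 -0.   ]
```

Emit:
{"name": "carry_out", "arguments": {"series": [[[11.8,20.4,5.2],[0,0,-3.66],1],[[11.8,20.4,5.2],[0,0,-3.66],1],[[11.8,20.4,5.2],[0,0,-3.66],1],[[11.8,20.4,5.2],[0,0,-3.66],1],[[11.8,20.4,5.2],[0,0,-3.66],1],[[11.8,20.4,5.2],[0,0,-3.66],1],[[11.8,20.4,5.2],[0,0,-3.66],1],[[11.8,20.4,5.2],[0,0,-3.66],1],[[11.8,20.4,5.2],[0,0,-3.66],1],[[11.8,20.4,5.2],[0,0,-3.66],1],[[11.8,20.4,5.2],[0,0,-3.66],1],[[11.8,20.4,5.2],[0,0,-3.66],1],[[11.8,20.4,5.2],[0,0,-3.66],1],[[11.8,20.4,5.2],[0,0,-3.66],1],[[11.8,20.4,5.2],[0,0,-3.66],1],[[11.8,20.4,5.2],[0,0,-3.66],1],[[11.8,20.4,5.2],[0,0,-3.66],1]]}}

```text
time_s: 1.8
position: [0.5, -0.0012, 0.3204]
orientation: [3.142, 0.0, -0.002]
wrist_force: [0.3, -0.7, -0.1]
width: 0.0932
grip_force: 0.0
```

Run:
```python
from h import *
import json
s=telemetry.observe();print(s['time_s'],s['position'],s['orientation'])
p=cams.camera_params('wrist');im=cams.get_image('wrist')
cv2.imwrite('pics/w1.png',im[:,:,::-1]);json.dump({k:np.asarray(v).tolist() for k,v in p.items()},open('pics/w1.json','w'))
print(p, 'cam',-p['R'].T@p['t'])
```

```text
1.8 [ 0.50003289 -0.00120424  0.3204379 ] [ 3.14154720e+00  2.46594470e-04 -2.15043199e-03]
{'fx': 264.97849174753895, 'fy': 264.97849174753895, 'cx': 250.76652775421067, 'cy': 191.91266715810877, 'R': array([[-1.80973148e-03, -9.99998324e-01, -2.76543895e-04],
       [-9.54941485e-01,  1.64611508e-03,  2.96789572e-01],
       [-2.96788620e-01,  8.01192670e-04, -9.54942864e-01]]), 't': array([-0.00118074,  0.40406082,  0.66347859])} cam [ 0.5827652  -0.00237744  0.51366278]
```

View pics/w1.png

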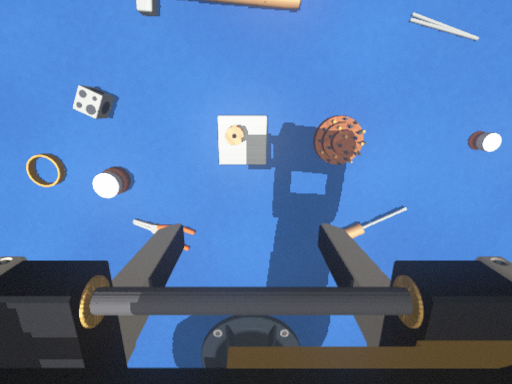

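Wrist view: block (242,140) with spool (235,135), stand (340,140), dome block (91,101), large jar lid (107,183), bangle (45,171), small jar (488,142).

```bash
cat >> h.py <<'E'
import json
def load(n):
    im=cv2.imread(f'pics/{n}.png')[:,:,::-1].copy()
    try: p={k:np.array(v) for k,v in json.load(open(f'pics/{n}.json')).items()}
    except FileNotFoundError: p=cams.camera_params(n.rstrip('0123456789'))
    return im,p
def comp(mask,q):
    "contour of the mask component nearest the pixel q"
    c,_=cv2.findContours(mask.astype(np.uint8),cv2.RETR_EXTERNAL,cv2.CHAIN_APPROX_NONE)
    c=[k for k in c if cv2.contourArea(k)>15]
    return max(c,key=lambda c:cv2.pointPolygonTest(c,q,True))
def masks(im):
    h=cv2.cvtColor(im,cv2.COLOR_RGB2HSV)
    pale=(h[...,1]<70)&(h[...,2]>140); warm=(h[...,0]<28)&(h[...,1]>60)&(h[...,2]>60); return pale,warm
E
python3 - <<'E'
from h import *
L={n:load(n) for n in('w1','scene0','top0')}
Q=dict(w1=dict(block=(225,155),dome=(91,101),jar=(107,183),spool=(235,135),bangle=(45,155),stand=(340,140)),scene0=dict(block=(279,208),dome=(318,262),jar=(356,234),spool=(279,196),bangle=(384,268),stand=(246,166)),top0=dict(block=(245,225),dome=(143,189),jar=(144,246),spool=(240,212),bangle=(95,228),stand=(314,221)))
R={}
for n,(im,p) in L.items():
    pale,warm=masks(im); B,m=blobs(im)
    for k,q in Q[n].items():
        c=comp({'block':m,'dome':m,'jar':pale}.get(k,warm),q)
        if k in('jar','spool','bangle','stand'):
            e=cv2.fitEllipse(c); R[n,k]=e[0]; print(n,k,np.round(e[0],1),np.round(e[1],1))
        else:
            a=cv2.approxPolyDP(cv2.convexHull(c),3,True)[:,0]; print(n,k,a.tolist())
for k in('jar','spool','bangle','stand'):
    for o in('scene0','top0'):
        x,e=tri(L['w1'][1],R['w1',k],L[o][1],R[o,k]); print(k,o,x.round(4),round(e,4))
E
```

```text
w1 block [[266, 115], [266, 163], [219, 164], [217, 116]]
w1 dome [[78, 85], [113, 97], [107, 117], [94, 118], [72, 107]]
w1 jar [105.5 185. ] [23.4 27.5]
w1 spool [234.8 134.5] [15.6 18. ]
w1 bangle [ 44.9 169.7] [30.8 37.8]
w1 stand [338.2 139. ] [44.4 48.4]
scene0 block [[282, 184], [298, 203], [274, 216], [258, 196]]
scene0 dome [[324, 255], [329, 266], [327, 275], [313, 278], [309, 257]]
scene0 jar [355.9 233.3] [14.1 18.3]
scene0 spool [278.  194.1] [8.3 8.6]
scene0 bangle [384.  278.1] [20.4 24.6]
scene0 stand [245.7 167.6] [21.7 24.7]
top0 block [[262, 202], [261, 236], [227, 235], [228, 201]]
top0 dome [[140, 179], [157, 189], [151, 201], [132, 193]]
top0 jar [142.4 246.3] [18.4 19.6]
top0 spool [239.6 212. ] [11.4 12.6]
top0 bangle [ 94.8 238.4] [23.4 25.1]
top0 stand [313.3 220.5] [32.7 33.3]
jar scene0 [0.4499 0.2651 0.046 ] 0.0025
jar top0 [0.4512 0.2652 0.0451] 0.001
spool scene0 [0.541  0.0258 0.0569] 0.0034
spool top0 [0.5416 0.0258 0.0469] 0.0009
bangle scene0 [0.4708 0.3994 0.0086] 0.0023
bangle top0 [0.4717 0.4002 0.0069] 0.0007
stand scene0 [ 0.5296 -0.1625  0.0178] 0.0028
stand top0 [ 0.5292 -0.166   0.0079] 0.0014
```

Run:
```python
from h import *
L={n:load(n) for n in('w1','scene0','top0')}
for n in('w1','top0'):
    im,p=L[n];B,m=blobs(im)
    q=(225,155) if n=='w1' else (245,225)
    c=comp(m,q); r=cv2.minAreaRect(c); 
    P=np.array([plane(p,u,.022)[:2] for u in c[:,0].astype(float)],np.float32)
    R=cv2.minAreaRect(P*1000); print(n,R)
w=np.array([[217,116],[266,115],[266,163],[219,164]],float);s=np.array([[282,184],[298,203],[274,216],[258,196]],float)
t=np.array([[228,201],[262,202],[261,236],[227,235]],float)
for i,(a,tt) in enumerate(zip(w,t)):
    print(plane(L['w1'][1],a,.022).round(4),plane(L['top0'][1],tt,.022).round(4), min((tri(L['w1'][1],a,L['scene0'][1],b) for b in s),key=lambda x:x[1]))
im,p=L['w1']; x0,y0=60,75
cv2.imwrite('pics/c1.png',np.hstack([cv2.resize(im[75:135,60:130],None,fx=6,fy=6,interpolation=cv2.INTER_CUBIC)[:,:,::-1],cv2.resize(im[110:170,210:275],None,fx=6,fy=6,interpolation=cv2.INTER_CUBIC)[:,:,::-1]]))
```

```text
w1 ((528.3408203125, 13.540735244750977), (90.75724029541016, 90.48580169677734), 89.82992553710938)
top0 ((529.180908203125, 14.124313354492188), (90.91702270507812, 90.77632141113281), 1.0251325368881226)
[0.5719 0.058  0.022 ] [0.5738 0.058  0.022 ] (array([0.57370142, 0.05819542, 0.0092344 ]), np.float64(0.004999312759848608))
[ 0.5735 -0.0294  0.022 ] [ 0.5728 -0.0305  0.022 ] (array([ 0.57333214, -0.02934205,  0.02111016]), np.float64(0.00026912426646779757))
[ 0.4868 -0.0307  0.022 ] [ 0.4845 -0.0292  0.022 ] (array([ 0.48347967, -0.02880769,  0.02105221]), np.float64(0.007326710605233815))
[0.4851 0.0577 0.022 ] [0.4855 0.0578 0.022 ] (array([0.4831927 , 0.05888033, 0.00984003]), np.float64(0.0012301168524593118))
```

View pics/c1.png

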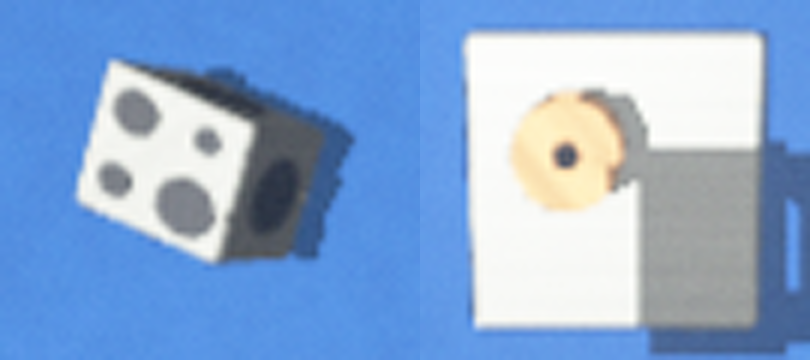

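The left crop shows the dome block top face with corners (112,60), (255,125), (218,263) and (78,202). The right crop shows the spool top centred at (567,150), with its hub hole visible.

Run:
```python
from h import *
im,p=load('w1'); it,pt=load('top0'); is_,ps=load('scene0')
f=lambda x,y,ox,oy:((x+.5)/6-.5+ox,(y+.5)/6-.5+oy)
D=[f(*q,60,75) for q in((112,60),(255,125),(218,263),(78,202))]
X=np.array([plane(p,d,.042) for d in D]);print('dome',X.round(4).tolist(),X.mean(0),[round(float(np.degrees(np.arctan2(*(X[(i+1)%4]-X[i])[1::-1]))),1) for i in range(4)],np.linalg.norm(X-np.roll(X,1,0),axis=1))
sp=f(147,150,210,110); print('spool',sp,plane(p,sp,.062))
# spool hole in top view & dome top in top view: crops
_,w=masks(it)
a=cv2.resize(it[195:230,225:260],None,fx=10,fy=10,interpolation=cv2.INTER_CUBIC); b=cv2.resize(is_[180:215,260:300],None,fx=10,fy=10,interpolation=cv2.INTER_CUBIC)
cv2.imwrite('pics/c2.png',np.hstack([a,b])[:,:,::-1])
# heights from two views: bench-block top corner already; dome near-top corners in scene
```

```text
dome [[0.6228, 0.2833, 0.042], [0.6058, 0.2467, 0.042], [0.5687, 0.2636, 0.042], [0.5854, 0.3003, 0.042]] [0.59569336 0.27346598 0.042     ] [-114.8, 155.6, 65.5, -24.4] [0.04099124 0.04035723 0.04074627 0.0403264 ]
spool (234.08333333333334, 134.58333333333334) [0.54284845 0.02572271 0.062     ]
```

View pics/c2.png

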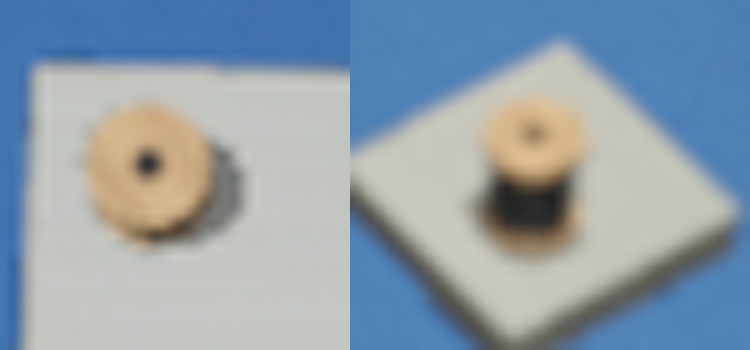

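The hub hole is at (149,165) in the left crop, which is top (239.4,211.0), and at (183,133) in the right crop, which is scene (277.8,192.8). The spool stands upright with a narrower dark core.

Run:
```python
from h import *
im,p=load('w1'); _,pt=load('top0'); _,ps=load('scene0')
print(tri(p,(234.1,134.6),ps,(277.8,192.8)),tri(pt,(239.4,211.0),ps,(277.8,192.8)),plane(pt,(239.4,211.),.062))
print(tri(p,(78.2,84.5),pt,(140,179)), [proj(ps,x) for x in([.6228,.2833,.042],[.5687,.2636,.042])])
```

```text
(array([0.54186306, 0.02631887, 0.06343876]), np.float64(0.0025818695388276727)) (array([0.54119962, 0.02654444, 0.06357517]), np.float64(0.0012510612974610976)) [0.5418941  0.02616721 0.062     ]
(array([0.62386144, 0.28598141, 0.03846131]), np.float64(0.0014791056203601125)) [array([312.6270588 , 269.49652657]), array([323.09238168, 254.4556392 ])]
```

Emit:
{"name": "carry_out", "arguments": {"series": [[[1.68,1.09,-8],[0,0,15],0.65],[[1.68,1.09,-8],[0,0,15],0.65],[[1.68,1.09,-8],[0,0,15],0.65],[[1.68,1.09,-8],[0,0,15],0.65],[[1.68,1.09,-8],[0,0,15],0.65],[[1.68,1.09,-8],[0,0,15],0.65],[[1.68,1.09,-8],[0,0,15],0.65],[[1.68,1.09,-8],[0,0,15],0.65],[[1.68,1.09,-8],[0,0,15],0.65],[[1.68,1.09,-8],[0,0,15],0.65],[[1.68,1.09,-8],[0,0,15],0.65],[[1.68,1.09,-8],[0,0,15],0.65],[[1.68,1.09,-8],[0,0,15],0.65],[[1.68,1.09,-8.8],[0,0,15],0.65],[[1.68,1.09,-9.6],[0,0,15],0.65],[[1.68,1.09,-10.4],[0,0,15],0.65],[[1.68,1.09,-11.1],[0,0,15],0.65],[[1.68,1.09,-11.7],[0,0,15],0.65],[[1.68,1.09,-11.7],[0,0,15],0.65]]}}

```text
time_s: 3.75
position: [0.5413, 0.027, 0.0264]
orientation: [-3.138, -0.0, 1.568]
wrist_force: [-0.2, 0.3, 0.3]
width: 0.0603
grip_force: 0.0
```

Emit:
{"name": "carry_out", "arguments": {"series": [[[0,0,0],[0,0,0],0.2],[[0,0,0],[0,0,0],0.2],[[0,0,0],[0,0,0],0.2],[[0,0,0],[0,0,0],0.2],[[0,0,0],[0,0,0],0.2],[[0,0,0],[0,0,0],0.2]], "grip_force": 10}}

```text
time_s: 4.35
position: [0.5427, 0.0271, 0.0284]
orientation: [3.141, 0.0, 1.57]
wrist_force: [-1.1, 0.2, 4.2]
width: 0.0317
grip_force: 10.0
```

Emit:
{"name": "carry_out", "arguments": {"series": [[[0,0,0.5],[0,0,0],0.2],[[0,0,1.2],[0,0,0],0.2],[[-0.2,-0.8,1.4],[0,0,0],0.2],[[-0.4,-1.8,1.4],[0,0,0],0.2],[[-0.53,-2.8,1.4],[0,0,0],0.2],[[-0.53,-3.7,1.4],[0,0,0],0.2],[[-0.53,-4.1,1.2],[0,0,0],0.2],[[-0.53,-4.1,0.6],[0,0,0],0.2],[[-0.53,-4.1,0.0],[0,0,0],0.2],[[-0.53,-4.1,-0.5],[0,0,0],0.2],[[-0.53,-4.1,-0.75],[0,0,0],0.2],[[-0.53,-4.1,-0.82],[0,0,0],0.2],[[-0.53,-4.1,-0.85],[0,0,0],0.2],[[-0.53,-4.1,-0.85],[0,0,0],0.2],[[-0.53,-4.1,-0.85],[0,0,0],0.2]]}}

```text
time_s: 5.85
position: [0.5295, -0.0755, 0.0073]
orientation: [3.141, 0.0, 1.57]
wrist_force: [0.2, -0.1, -0.9]
width: 0.0313
grip_force: 10.0
```

Run:
```python
from h import *
s=telemetry.observe();print(s['time_s'],s['position'],s['wrist_force'],s['width'])
im=cams.get_image('scene'); cv2.imwrite('pics/s2.png',cv2.resize(im[130:250,190:340],None,fx=4,fy=4,interpolation=cv2.INTER_CUBIC)[:,:,::-1])
```

```text
5.85 [ 0.52952373 -0.07547293  0.00726915] [ 0.17982847 -0.09856717 -0.85041594] 0.0312891909223618
```

View pics/s2.png

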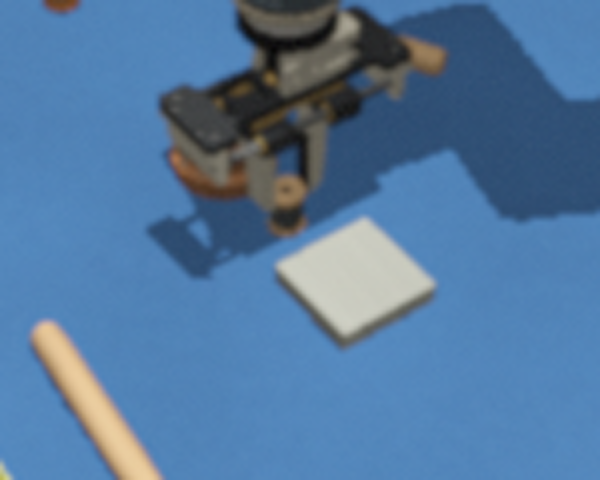

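The spool is held upright between the block and the stand, just clear of the bench. I'll lower it the last millimetre and release.

Emit:
{"name": "carry_out", "arguments": {"series": [[[0,0,-0.03],[0,0,0],0.2],[[0,0,-0.05],[0,0,0],0.2],[[0,0,-0.05],[0,0,0],0.4],[[0,0,-0.05],[0,0,0],0.6],[[0,0,-0.05],[0,0,0],0.7],[[0,0,-0.05],[0,0,0],0.7],[[0,0,0.5],[0,0,0],0.7],[[0,0,1.5],[0,0,0],0.7],[[0,0,3],[0,0,0],0.7],[[0,0,5],[0,0,0],0.7],[[0,0,7],[0,0,0],0.7],[[0,0,7],[0,0,0],0.7]]}}

```text
time_s: 7.1
position: [0.5322, -0.076, 0.1892]
orientation: [3.13, 0.003, 1.57]
wrist_force: [0.3, 0.0, -0.7]
width: 0.0651
grip_force: 0.0
```

Emit:
{"name": "carry_out", "arguments": {"series": [[[2.68,14,0],[0,0,-4.1],0.75],[[2.68,14,0],[0,0,-4.1],0.75],[[2.68,14,0],[0,0,-4.1],0.75],[[2.68,14,0],[0,0,-4.1],0.75],[[2.68,14,0],[0,0,-4.1],0.75],[[2.68,14,-1],[0,0,-4.1],0.75],[[2.68,14,-2],[0,0,-4.1],0.75],[[2.68,14,-2],[0,0,-4.1],0.75],[[2.68,14,-2],[0,0,-4.1],0.75],[[2.68,14,-2],[0,0,-4.1],0.75],[[2.68,14,-2],[0,0,-4.1],0.75],[[2.68,14,-2],[0,0,-4.1],0.75]]}}

```text
time_s: 8.3
position: [0.5967, 0.2736, 0.1329]
orientation: [3.141, -0.001, 1.14]
wrist_force: [0.3, -0.9, 0.1]
width: 0.0699
grip_force: 0.0
```

```bash
cat >> h.py <<'E'
def snap(n,cam='wrist'):
    p=cams.camera_params(cam);im=cams.get_image(cam)
    cv2.imwrite(f'pics/{n}.png',im[:,:,::-1]);json.dump({k:np.asarray(v).tolist() for k,v in p.items()},open(f'pics/{n}.json','w'));return im,p
E
python3 - <<'E'
from h import *
s=telemetry.observe();print(s['time_s'],s['position'],s['orientation']); im,p=snap('w3')
E
```

```text
8.3 [0.59666563 0.27357433 0.13286783] [ 3.14059582e+00 -8.89275238e-04  1.13966118e+00]
```

View pics/w3.png

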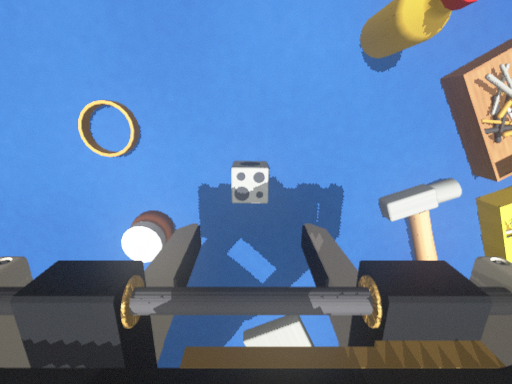

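The doming block top is at (232–269, 168–203), square with the gripper. The bangle is at (107,128) and the jar lid at (143,241).

Run:
```python
from h import *
im,p=load('w3'); _,p1=load('w1'); pale,warm=masks(im)
c=comp((cv2.cvtColor(im,cv2.COLOR_RGB2GRAY)>70)&(im[...,0]>110),(237,190)); c=cv2.convexHull(c); print(cv2.boundingRect(c),cv2.minAreaRect(c))
r=cv2.minAreaRect(c)[0]; print('dome',plane(p,r,.042), tri(p,r,p1,(86.9,101.5)))
e=cv2.fitEllipse(comp(warm,(83,128)));print(e,'bangle',plane(p,e[0],.008),tri(p,e[0],p1,(44.9,169.7)))
e=cv2.fitEllipse(comp(pale,(143,241)));print(e,'jar',plane(p,e[0],.048),tri(p,e[0],p1,(105.5,185)))
```

```text
(231, 165, 39, 39) ((250.0, 184.0), (38.0, 38.0), 0.0)
dome [0.59733928 0.27666142 0.042     ] (array([0.59663581, 0.2758568 , 0.03860551]), np.float64(0.0006149702869076814))
((106.55221557617188, 127.63636016845703), (52.658287048339844, 59.663169860839844), 131.53741455078125) bangle [0.4696431  0.40020803 0.008     ] (array([0.47068976, 0.39976196, 0.00798257]), np.float64(0.002027266586785764))
((141.43153381347656, 242.05606079101562), (39.055240631103516, 40.53239440917969), 134.72134399414062) jar [0.45358091 0.26728224 0.048     ] (array([0.45043624, 0.2659058 , 0.04319622]), np.float64(0.00015424339336807396))
```

Emit:
{"name": "carry_out", "arguments": {"series": [[[0,0,-1.2],[0,0,0],0.7],[[0,0,-2.4],[0,0,0],0.7],[[0,0,-3.4],[0,0,0],0.7],[[0,0,-4.2],[0,0,0],0.7],[[0,0,-4.8],[0,0,0],0.7],[[0,0,-5],[0,0,0],0.7],[[0,0,-5],[0,0,0],0.7],[[0,0,-5],[0,0,0],0.35],[[0,0,-5],[0,0,0],0.35],[[0,0,-5],[0,0,0],0.35],[[0,0,-5],[0,0,0],0.35],[[0,0,-5],[0,0,0],0.35],[[0,0,-5],[0,0,0],0.35]], "grip_force": 40}}

```text
time_s: 9.65
position: [0.5964, 0.2748, 0.0074]
orientation: [3.141, -0.0, 1.141]
wrist_force: [-2.7, 0.6, 6.4]
width: 0.0412
grip_force: 40.0
```

Emit:
{"name": "carry_out", "arguments": {"series": [[[0,0,0.5],[0,0,0],0.35],[[0,0,1.3],[0,0,0],0.35],[[0,0,2.4],[0,0,0],0.35],[[-0.3,-1,2.8],[0,0,0.8],0.35],[[-0.6,-2.2,2.8],[0,0,1.6],0.35],[[-1,-3.8,2.8],[0,0,2.4],0.35],[[-1.4,-5.4,2.8],[0,0,3.2],0.35],[[-1.8,-7,2.8],[0,0,4.1],0.35],[[-2.2,-8.6,2.8],[0,0,4.1],0.35],[[-2.6,-9.8,2.8],[0,0,4.1],0.35],[[-2.7,-10.43,2.6],[0,0,4.1],0.35],[[-2.7,-10.43,2.1],[0,0,4.1],0.35],[[-2.7,-10.43,1.6],[0,0,4.1],0.35],[[-2.7,-10.43,1.2],[0,0,4.1],0.35],[[-2.7,-10.43,1.0],[0,0,4.1],0.35],[[-2.7,-10.43,0.96],[0,0,4.1],0.35],[[-2.7,-10.43,0.96],[0,0,4.1],0.35]]}}

```text
time_s: 11.35
position: [0.5288, 0.0143, 0.0307]
orientation: [-3.141, -0.0, 1.571]
wrist_force: [0.8, -0.5, -6.6]
width: 0.0417
grip_force: 40.0
```

Run:
```python
from h import *
s=telemetry.observe();print(s['time_s'],s['position'],s['orientation'],s['wrist_force']); im,p=snap('w4'); im2=cams.get_image('scene')[150:250,230:330]
cv2.imwrite('pics/c4.png',np.hstack([im[100:300,150:400],cv2.resize(im2,(400,400))[100:300]])[:,:,::-1])
```

```text
11.35 [0.52881638 0.01425715 0.03067945] [-3.14144427e+00 -9.82184219e-06  1.57104831e+00] [ 0.80208022 -0.50869308 -6.60199492]
```

View pics/c4.png

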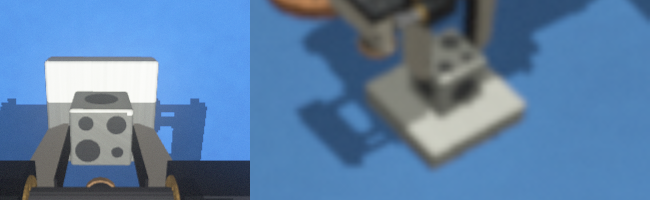

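The doming block is held over the bench block and square with it (the block's far edge is level in the wrist view), about 1 mm up. I'll lower it and release.

Emit:
{"name": "carry_out", "arguments": {"series": [[[0,0,-0.03],[0,0,0],0.35],[[0,0,-0.06],[0,0,0],0.35],[[0,0,-0.06],[0,0,0],0.35],[[0,0,-0.06],[0,0,0],0.5],[[0,0,-0.06],[0,0,0],0.7],[[0,0,-0.06],[0,0,0],0.7],[[0,0,-0.06],[0,0,0],0.7],[[0,0,0.5],[0,0,0],0.7],[[0,0,1.5],[0,0,0],0.7],[[0,0,3],[0,0,0],0.7],[[0,0,5],[0,0,0],0.7],[[0,0,6],[0,0,0],0.7],[[0,0,6],[0,0,0],0.7]]}}

```text
time_s: 12.75
position: [0.5306, 0.0138, 0.1856]
orientation: [3.134, 0.0, 1.57]
wrist_force: [0.4, 0.2, -0.8]
width: 0.0651
grip_force: 0.0
```

Emit:
{"name": "carry_out", "arguments": {"series": [[[-3.1,10.1,0],[0,0,-15],0.8],[[-3.1,10.1,0],[0,0,-15],0.8],[[-3.1,10.1,0],[0,0,-15],0.8],[[-3.1,10.1,0],[0,0,-15],0.8],[[-3.1,10.1,0],[0,0,-15],0.8],[[-3.1,10.1,0],[0,0,-15],0.8],[[-3.1,10.1,0],[0,0,-15],0.8],[[-3.1,10.1,0],[0,0,-15],0.8],[[-3.1,10.1,0],[0,0,-15],0.8],[[-3.1,10.1,0],[0,0,-15],0.8],[[-3.1,10.1,0],[0,0,-15],0.8],[[-3.1,10.1,0],[0,0,-15],0.8],[[-3.1,10.1,-1],[0,0,-15],0.8],[[-3.1,10.1,-2.4],[0,0,-15],0.8],[[-3.1,10.1,-2.4],[0,0,-15],0.8],[[-3.1,10.1,-2.4],[0,0,-15],0.8]]}}

```text
time_s: 14.35
position: [0.4511, 0.2663, 0.1212]
orientation: [3.141, 0.001, 0.002]
wrist_force: [0.1, -0.6, -0.3]
width: 0.0743
grip_force: 0.0
```

Run:
```python
from h import *
s=telemetry.observe();print(s['time_s'],s['position'],s['orientation']); im,p=snap('w5')
print(proj(p,[.451,.2665,.048]))
```

```text
14.35 [0.4511328  0.26626298 0.12121143] [3.14118753e+00 8.70219684e-04 1.90902516e-03]
[249.63117889 191.89627853]
```

View pics/w5.png

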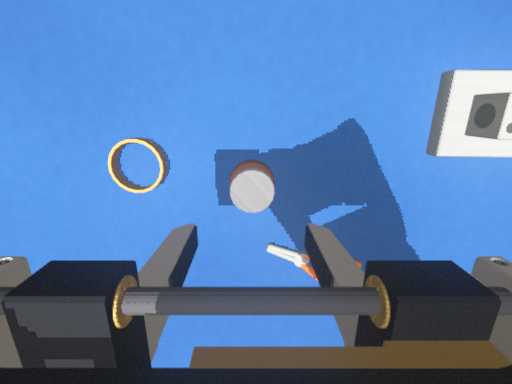

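The jar lid is centred at (252,189), about 3 mm beyond the predicted (250,192). The fingers clear the pliers. I'll shift slightly and grasp.

Emit:
{"name": "carry_out", "arguments": {"series": [[[0.1,-0.07,-1],[0,0,0],0.8],[[0.1,-0.07,-2],[0,0,0],0.8],[[0.1,-0.07,-3],[0,0,0],0.8],[[0.1,-0.07,-3.8],[0,0,0],0.8],[[0.1,-0.07,-4.3],[0,0,0],0.8],[[0.1,-0.07,-4.5],[0,0,0],0.8],[[0.1,-0.07,-4.5],[0,0,0],0.8],[[0.1,-0.07,-4.5],[0,0,0],0.45],[[0.1,-0.07,-4.5],[0,0,0],0.45],[[0.1,-0.07,-4.5],[0,0,0],0.45],[[0.1,-0.07,-4.5],[0,0,0],0.45],[[0.1,-0.07,-4.5],[0,0,0],0.45],[[0.1,-0.07,-4.5],[0,0,0],0.45]], "grip_force": 25}}

```text
time_s: 15.7
position: [0.4539, 0.2647, 0.0087]
orientation: [-3.141, -0.001, -0.001]
wrist_force: [-0.7, -0.3, 4.8]
width: 0.0476
grip_force: 25.0
```

Emit:
{"name": "carry_out", "arguments": {"series": [[[0,0,0.1],[0,0,0],0.45],[[0,0,0.25],[0,0,0],0.45],[[0,0,0.4],[0,0,0],0.45],[[0,0,0.4],[0,0,0],0.45],[[0,0,0.4],[0,0,0],0.45]]}}

```text
time_s: 16.2
position: [0.4537, 0.2646, 0.0183]
orientation: [-3.142, -0.0, -0.001]
wrist_force: [-0.2, 0.5, -1.4]
width: 0.0478
grip_force: 25.0
```

Run:
```python
from h import *
s=telemetry.observe();print(s['time_s'],s['position'],s['wrist_force'],s['width']); im,p=snap('w6'); im2=cams.get_image('scene')[195:275,310:400]
cv2.imwrite('pics/c6.png',np.hstack([cv2.resize(im[130:280,180:330],(400,400)),cv2.resize(im2,(400,400),interpolation=cv2.INTER_CUBIC)])[:,:,::-1])
```

```text
16.2 [0.45369996 0.26457897 0.01833964] [-0.19546938  0.53026674 -1.41835007] 0.04775752088799593
```

View pics/c6.png

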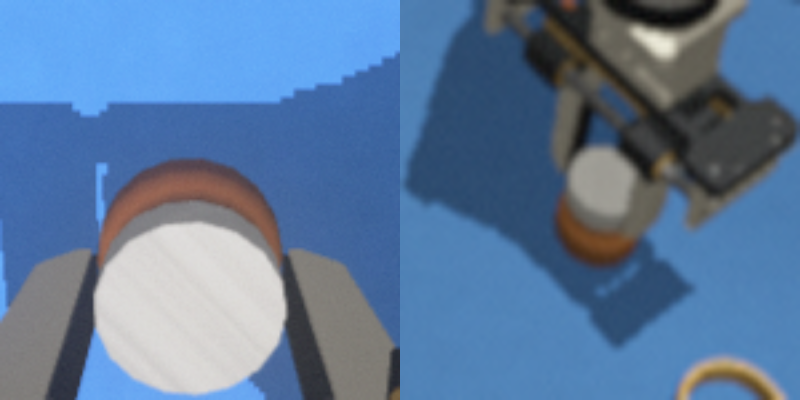

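The gripper holds the jar by its lid, which is about 48 mm wide. The lid is centred between the fingers at (190,305) in the left crop, with the body arc centred behind it. I'll check it for tilt numerically.

Run:
```python
from h import *
for n,q,dz in(('w5',(252,189),0),('w6',(251,244),.0097)):
    im,p=load(n); h=cv2.cvtColor(im,cv2.COLOR_RGB2HSV)
    warm=((h[...,0]<15)&(h[...,1]>80)); yy=np.where(warm[:,int(q[0])][:int(q[1])])[0]; print(n,'amber rows',yy.min(),yy.max())
    lid=(h[...,1]<50)&(h[...,2]>(120 if n=='w5' else 175)); lid[:, :200]=0; lid[:,300:]=0
    c=comp(lid,q); print('lid rect',cv2.boundingRect(c),cv2.fitEllipse(c))
    x0,y0=(.4537,.2646)
    b,t=cv2.boundingRect(c)[1],0
    for r,z in((.0238,.048),(.0238,.036),(.027,.004),(.027,.030)):
        a=np.linspace(0,6.28,72); P=np.array([proj(p,[x0+r*np.cos(k),y0+r*np.sin(k),z+dz]) for k in a]); print(r,z,'x',P[:,0].min().round(1),P[:,0].max().round(1),'y',P[:,1].min().round(1),P[:,1].max().round(1))
```

```text
w5 amber rows 164 165
lid rect (230, 167, 45, 45) ((251.5810089111328, 189.6978759765625), (43.62287521362305, 44.19272994995117), 120.46605682373047)
0.0238 0.048 x 228.8 274.1 y 167.2 210.6
0.0238 0.036 x 229.7 273.2 y 164.8 206.7
0.027 0.004 x 229.0 273.7 y 156.7 200.1
0.027 0.03 x 227.2 275.6 y 160.8 207.5
w6 amber rows 195 203
lid rect (216, 213, 71, 65) ((250.86941528320312, 245.0614471435547), (63.34705352783203, 70.68912506103516), 90.40045928955078)
0.0238 0.048 x 212.4 286.0 y 209.0 275.1
0.0238 0.036 x 214.8 283.8 y 202.5 265.1
0.027 0.004 x 216.0 283.1 y 184.8 247.0
0.027 0.03 x 211.4 287.3 y 195.1 264.3
```

Emit:
{"name": "carry_out", "arguments": {"series": [[[0,0,0.4],[0,0,0],0.45],[[0,0,1],[0,0,0],0.45],[[0,0,1.6],[0,0,0],0.45],[[0,0,1.6],[0,0,0],0.45],[[0,0,1.6],[0,0,0],0.45]]}}

```text
time_s: 16.8
position: [0.4538, 0.2646, 0.0584]
orientation: [-3.141, -0.001, -0.0]
wrist_force: [-0.6, 0.3, -2.0]
width: 0.0479
grip_force: 25.0
```

Run:
```python
from h import *
s=telemetry.observe();print(s['time_s'],s['position'],s['wrist_force'],s['width']); im,p=snap('w7')
h=cv2.cvtColor(im,cv2.COLOR_RGB2HSV); lid=(h[...,1]<50)&(h[...,2]>175); lid[:,:200]=0; lid[:,300:]=0
c=comp(lid,(251,244)); print(cv2.boundingRect(c),cv2.fitEllipse(c))
im2=cams.get_image('scene');ps=cams.camera_params('scene')
print(proj(ps,[.4537,.2646,.0965]),proj(ps,[.4537,.2646,.048]))
cv2.imwrite('pics/c7.png',np.hstack([cv2.resize(im[130:280,180:330],(400,400)),cv2.resize(im2[185:275,310:400],(400,400),interpolation=cv2.INTER_CUBIC)])[:,:,::-1])
```

```text
16.8 [0.45376846 0.26460248 0.05843196] [-0.61570099  0.2588389  -2.01286019] 0.0478752419628457
(216, 213, 71, 65) ((250.8384552001953, 245.0447540283203), (63.35496520996094, 70.61308288574219), 89.9000473022461)
[357.58233695 222.44644464] [354.52724503 233.56361843]
```

View pics/c7.png

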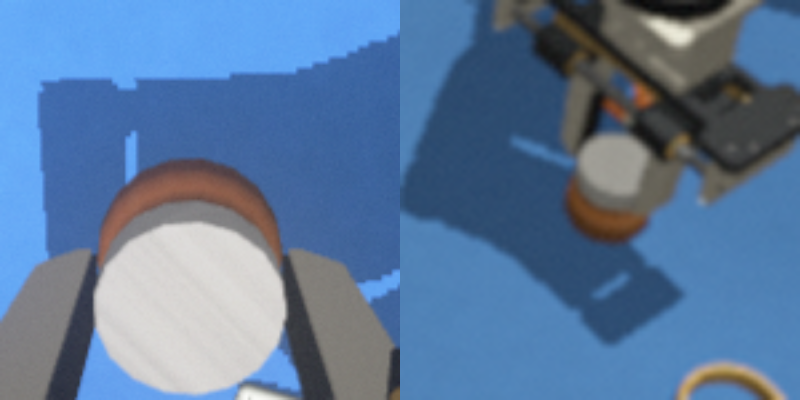

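The jar is firmly held, upright, and unchanged in the hand. I'll carry it to the left of the block.

Emit:
{"name": "carry_out", "arguments": {"series": [[[0.3,-0.4,0.2],[0,0,1.4],0.45],[[0.6,-0.8,0.2],[0,0,2.8],0.45],[[0.9,-1.2,0.2],[0,0,4.2],0.45],[[1.2,-1.6,0.2],[0,0,5.6],0.45],[[1.5,-2,0.2],[0,0,7],0.45],[[1.8,-2.4,0.2],[0,0,8.4],0.45],[[2.1,-2.8,0.2],[0,0,9.8],0.45],[[2.4,-3.2,0.2],[0,0,11.2],0.45],[[2.7,-3.6,0.2],[0,0,12.6],0.45],[[3,-4.2,0.2],[0,0,14],0.45],[[3,-5,0.2],[0,0,15],0.45],[[3,-5.7,0.1],[0,0,15],0.45],[[3,-6.2,-0.2],[0,0,15],0.45],[[3,-6.3,-0.8],[0,0,15],0.45],[[3,-6.3,-1.3],[0,0,15],0.45],[[3,-6.3,-1.7],[0,0,15],0.45],[[3,-6.3,-1.88],[0,0,15],0.45],[[3,-6.3,-1.94],[0,0,15],0.45],[[3,-6.3,-1.94],[0,0,15],0.45],[[3,-6.3,-1.94],[0,0,15],0.45]]}}

```text
time_s: 18.9
position: [0.529, 0.1072, 0.0102]
orientation: [3.141, -0.0, 1.571]
wrist_force: [0.3, 0.3, -1.5]
width: 0.0476
grip_force: 25.0
```

Lower the last bit, release and lift.

Emit:
{"name": "carry_out", "arguments": {"series": [[[0,0,-0.03],[0,0,0],0.45],[[0,0,-0.06],[0,0,0],0.45],[[0,0,-0.06],[0,0,0],0.45],[[0,0,-0.06],[0,0,0],0.55],[[0,0,-0.06],[0,0,0],0.7],[[0,0,-0.06],[0,0,0],0.85],[[0,0,-0.06],[0,0,0],0.85],[[0,0,0.5],[0,0,0],0.85],[[0,0,1.5],[0,0,0],0.85],[[0,0,3],[0,0,0],0.85],[[0,0,5],[0,0,0],0.85],[[0,0,6],[0,0,0],0.85],[[0,0,6],[0,0,0],0.85]]}}

```text
time_s: 20.2
position: [0.5307, 0.1073, 0.1646]
orientation: [3.134, -0.001, 1.57]
wrist_force: [-0.1, -0.9, -0.6]
width: 0.0789
grip_force: 0.0
```

Emit:
{"name": "carry_out", "arguments": {"series": [[[-2.34,11.7,0],[0,0,-15],1],[[-2.34,11.7,0],[0,0,-15],1],[[-2.34,11.7,0],[0,0,-15],1],[[-2.34,11.7,0],[0,0,-15],1],[[-2.34,11.7,0],[0,0,-15],1],[[-2.34,11.7,0],[0,0,-15],1],[[-2.34,11.7,0],[0,0,-15],1],[[-2.34,11.7,0],[0,0,-15],1],[[-2.34,11.7,0],[0,0,-15],1],[[-2.34,11.7,0],[0,0,-15],1],[[-2.34,11.7,0],[0,0,-15],1],[[-2.34,11.7,-1],[0,0,-15],1],[[-2.34,11.7,-1.6],[0,0,-15],1],[[-2.34,11.7,-1.6],[0,0,-15],1],[[-2.34,11.7,-1.6],[0,0,-15],1]]}}

```text
time_s: 21.7
position: [0.4701, 0.3995, 0.1198]
orientation: [3.141, 0.001, -0.0]
wrist_force: [0.6, 0.2, 0.1]
width: 0.0932
grip_force: 0.0
```

Run:
```python
from h import *
s=telemetry.observe();print(s['time_s'],s['position'],s['orientation']); im,p=snap('w8')
_,warm=masks(im); warm[280:]=0; q=proj(p,[.4705,.4,.008]);print(q)
c=comp(warm,tuple(map(float,q)));e=cv2.fitEllipse(c); print(e,plane(p,e[0],.008),cv2.boundingRect(c))
_,p1=load('w1');print(tri(p,e[0],p1,(44.9,169.7)))
```

```text
21.7 [0.47011757 0.39951937 0.11979154] [ 3.14118478e+00  5.87346902e-04 -8.86989076e-05]
[249.54073305 181.90647372]
((250.95474243164062, 181.3852081298828), (51.44532012939453, 52.64905548095703), 88.3309555053711) [0.47114287 0.39831549 0.008     ] (225, 156, 53, 52)
(array([0.47161027, 0.39830424, 0.00894635]), np.float64(0.00041348998781898987))
```

Emit:
{"name": "carry_out", "arguments": {"series": [[[0.04,-0.04,-1],[0,0,0],1],[[0.04,-0.04,-2],[0,0,0],1],[[0.04,-0.04,-3],[0,0,0],1],[[0.04,-0.04,-3.8],[0,0,0],1],[[0.04,-0.04,-4.3],[0,0,0],1],[[0.04,-0.04,-4.56],[0,0,0],1],[[0.04,-0.04,-4.66],[0,0,0],1],[[0.04,-0.04,-4.66],[0,0,0],1],[[0.04,-0.04,-4.66],[0,0,0],0.6],[[0.04,-0.04,-4.66],[0,0,0],0.6],[[0.04,-0.04,-4.66],[0,0,0],0.6],[[0.04,-0.04,-4.66],[0,0,0],0.6],[[0.04,-0.04,-4.66],[0,0,0],0.6]], "grip_force": 20}}

```text
time_s: 23.05
position: [0.4712, 0.3986, 0.0034]
orientation: [-3.141, -0.0, -0.0]
wrist_force: [0.2, 0.7, -0.9]
width: 0.0583
grip_force: 0.0
```

Emit:
{"name": "carry_out", "arguments": {"series": [[[0,0,0.1],[0,0,0],0.6],[[0,0,0.3],[0,0,0],0.6],[[0,0,0.5],[0,0,0],0.6],[[0,0,0.5],[0,0,0],0.6],[[0,0,0.5],[0,0,0],0.6]]}}

```text
time_s: 23.55
position: [0.4713, 0.3987, 0.016]
orientation: [-3.141, -0.0, -0.0]
wrist_force: [0.5, 0.6, -0.1]
width: 0.0559
grip_force: 0.0
```

Run:
```python
from h import *
im,p=snap('w9'); im2=cams.get_image('scene')
cv2.imwrite('pics/c9.png',np.hstack([cv2.resize(im[130:290,170:330],(400,400)),cv2.resize(im2[225:305,340:420],(400,400),interpolation=cv2.INTER_CUBIC)])[:,:,::-1])
```

```text
(no output)
```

View pics/c9.png

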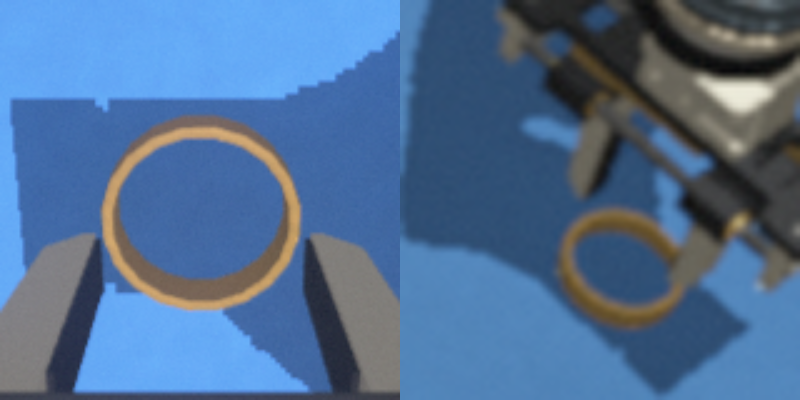

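The bangle is still on the bench: at 56 mm opening the recessed fingertips stand about 66 mm apart and did not touch it. I'll open, go a little lower and close further.

Emit:
{"name": "carry_out", "arguments": {"series": [[[0,0,0],[0,0,0],0.9],[[0,0,0],[0,0,0],0.9],[[0,0,0],[0,0,0],0.9],[[0,0,0],[0,0,0],0.9],[[0,0,-0.3],[0,0,0],0.9],[[0,0,-0.5],[0,0,0],0.9],[[0,0,-0.58],[0,0,0],0.9],[[0,0,-0.58],[0,0,0],0.9],[[0,0,-0.58],[0,0,0],0.45],[[0,0,-0.58],[0,0,0],0.45],[[0,0,-0.58],[0,0,0],0.45],[[0,0,-0.58],[0,0,0],0.45],[[0,0,-0.58],[0,0,0],0.45],[[0,0,-0.58],[0,0,0],0.45],[[0,0,-0.58],[0,0,0],0.45],[[0,0,-0.58],[0,0,0],0.45]]}}

```text
time_s: 25.25
position: [0.4712, 0.3986, 0.0013]
orientation: [-3.142, -0.0, -0.0]
wrist_force: [0.1, -0.2, -0.4]
width: 0.042
grip_force: 0.0
```

Run:
```python
from h import *
im,p=snap('w10'); im2=cams.get_image('scene')
cv2.imwrite('pics/c10.png',np.hstack([cv2.resize(im[120:300,150:350],(400,360)),cv2.resize(im2[225:305,340:430],(400,360),interpolation=cv2.INTER_CUBIC)])[:,:,::-1])
```

```text
(no output)
```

View pics/c10.png

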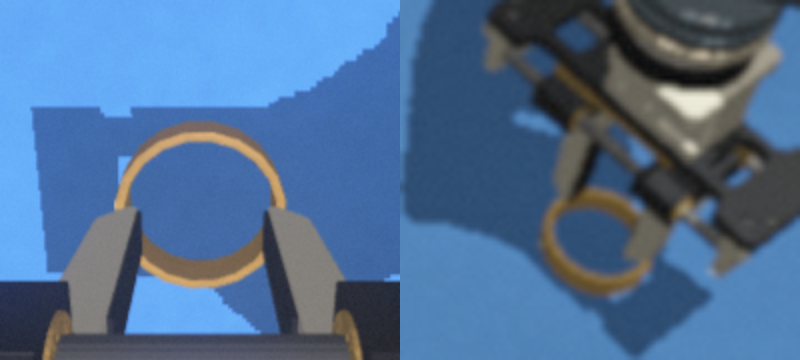

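The fingers close in mid-air above the ring. From the perspective scale (w5, w9 and c10 all agree), the visible fingertips sit some 25 mm above the nominal TCP. This also explains why the jar was held by its lid only. I'll open and measure the tips' height numerically before going lower.

Emit:
{"name": "carry_out", "arguments": {"series": [[[0,0,0],[0,0,0],0.9],[[0,0,0],[0,0,0],0.9],[[0,0,0],[0,0,0],0.9],[[0,0,0],[0,0,0],0.9],[[0,0,0],[0,0,0],0.9],[[0,0,0],[0,0,0],0.9]]}}

```text
time_s: 25.95
position: [0.4712, 0.3986, 0.0013]
orientation: [3.142, 0.0, -0.0]
wrist_force: [0.3, -0.5, 0.2]
width: 0.0823
grip_force: 0.0
```

Run:
```python
from h import *
s=telemetry.observe();print(s['position'],s['width'])
im,p=snap('w11'); im2,ps=snap('s11','scene')
X=s['position'];
_,warm=masks(im);warm[275:]=0;c=comp(warm,(250,205));e=cv2.fitEllipse(c);print(e,plane(p,e[0],.012))
w=s['width']/2
for h in(0,.01,.02,.027):
    print(h,[np.round(proj(c_,[X[0]+a,X[1]+b*w,X[2]+h]),1).tolist() for c_ in(p,ps) for a in(-.0075,.0075) for b in(-1,1)])
cv2.imwrite('pics/c11.png',np.hstack([cv2.resize(im[120:300,140:360],(440,360)),cv2.resize(im2[220:310,335:425],(360,360),interpolation=cv2.INTER_CUBIC)])[:,:,::-1])
```

```text
[0.47120099 0.39856077 0.00127008] 0.08233723891530068
((249.91700744628906, 223.77088928222656), (77.97482299804688, 84.20783996582031), 87.3544692993164) [0.47220415 0.39824074 0.012     ]
0 [[301.2, 228.0], [198.0, 228.0], [302.3, 210.5], [196.8, 210.5], [373.2, 267.6], [396.4, 289.2], [369.4, 270.4], [392.5, 292.2]]
0.01 [[303.6, 233.6], [195.4, 233.6], [304.8, 215.3], [194.2, 215.3], [374.0, 265.6], [397.4, 287.2], [370.1, 268.3], [393.4, 290.2]]
0.02 [[306.2, 239.8], [192.7, 239.8], [307.5, 220.7], [191.3, 220.7], [374.7, 263.5], [398.3, 285.2], [370.8, 266.2], [394.4, 288.2]]
0.027 [[308.2, 244.5], [190.6, 244.5], [309.6, 224.8], [189.1, 224.8], [375.3, 262.0], [399.0, 283.8], [371.3, 264.8], [395.0, 286.7]]
```

View pics/c11.png

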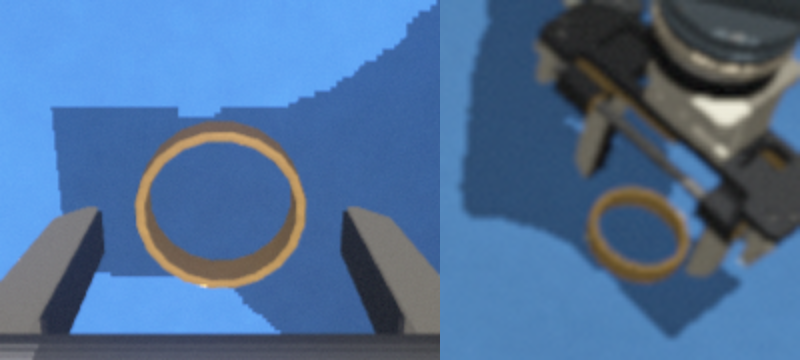

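Both views put the fingertips about 26 mm above the reported TCP: wrist (190,223) and (312,223), scene (372,264). The ring is undisturbed at (220,205) in the crop. I'll make a guarded descent with the fingers open outside the ring.

Emit:
{"name": "carry_out", "arguments": {"series": [[[0.04,0,-0.2],[0,0,0],0.9],[[0.04,0,-0.4],[0,0,0],0.9],[[0.04,0,-0.55],[0,0,0],0.9],[[0.04,0,-0.65],[0,0,0],0.9],[[0.04,0,-0.65],[0,0,0],0.9]]}}

```text
time_s: 26.55
position: [0.4719, 0.3984, -0.0155]
orientation: [3.141, 0.001, -0.0]
wrist_force: [-0.3, -0.3, 0.3]
width: 0.0837
grip_force: 0.0
```

Emit:
{"name": "carry_out", "arguments": {"series": [[[0,0,-0.08],[0,0,0],0.9],[[0,0,-0.16],[0,0,0],0.9],[[0,0,-0.24],[0,0,0],0.9],[[0,0,-0.24],[0,0,0],0.9]]}}

```text
time_s: 26.95
position: [0.4721, 0.3985, -0.0212]
orientation: [3.141, 0.0, -0.0]
wrist_force: [-0.4, -1.0, -0.4]
width: 0.0838
grip_force: 0.0
```

No contact force, which confirms the offset. Close on the ring.

Emit:
{"name": "carry_out", "arguments": {"series": [[[0,0,0],[0,0,0],0.6],[[0,0,0],[0,0,0],0.6],[[0,0,0],[0,0,0],0.6],[[0,0,0],[0,0,0],0.6],[[0,0,0],[0,0,0],0.6],[[0,0,0],[0,0,0],0.6]], "grip_force": 15}}

```text
time_s: 27.55
position: [0.4722, 0.3986, -0.0209]
orientation: [-3.142, -0.0, -0.0]
wrist_force: [0.4, 0.6, 1.6]
width: 0.0636
grip_force: 15.0
```

Emit:
{"name": "carry_out", "arguments": {"series": [[[0,0,0.4],[0,0,0],0.6],[[0,0,1.2],[0,0,0],0.6],[[0.4,-0.4,2.2],[0,0,0],0.6],[[1.2,-1.2,3],[0,0,0],0.6],[[2.2,-2.4,3.2],[0,0,0],0.6],[[3.2,-3.6,3.2],[0,0,0],0.6],[[4.2,-5,3.2],[0,0,0],0.6],[[5.2,-6.4,3.2],[0,0,0],0.6],[[6,-8,3.2],[0,0,0],0.6],[[6.15,-9.6,3.2],[0,0,0],0.6],[[6.15,-11.2,3.2],[0,0,0],0.6],[[6.15,-12.8,3.2],[0,0,0],0.6],[[6.15,-14.2,3.2],[0,0,0],0.6],[[6.15,-15.1,3.2],[0,0,0],0.6],[[6.15,-15.4,3],[0,0,0],0.6],[[6.15,-15.4,2.5],[0,0,0],0.6],[[6.15,-15.4,2],[0,0,0],0.6],[[6.15,-15.4,2],[0,0,0],0.6]]}}

```text
time_s: 29.35
position: [0.6244, 0.0149, 0.0265]
orientation: [-3.141, 0.004, 0.001]
wrist_force: [-0.1, 0.1, -0.1]
width: 0.0635
grip_force: 15.0
```

Run:
```python
from h import *
s=telemetry.observe();print(s['time_s'],s['position'],s['wrist_force'],s['width'])
im,p=snap('w12'); im2,ps=snap('s12','scene'); it,pt=snap('t12','top')
cv2.imwrite('pics/c12.png',np.hstack([im[80:384,100:420],cv2.resize(im2[130:280,200:350],(304,304),interpolation=cv2.INTER_CUBIC)])[:,:,::-1])
```

```text
29.35 [0.62442402 0.01490561 0.02647061] [-0.10937579  0.09230664 -0.11853702] 0.06345804805610361
```

View pics/c12.png

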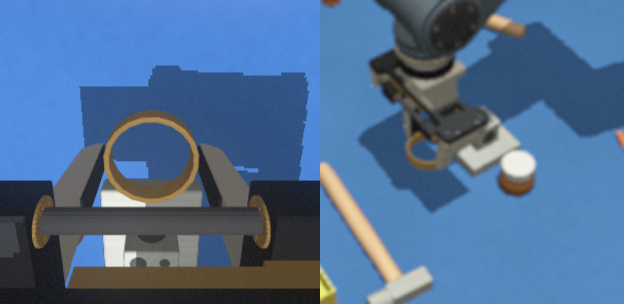

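The ring is held level behind the block, with the jar, block and hammer undisturbed. Lower and release.

Emit:
{"name": "carry_out", "arguments": {"series": [[[0,0,-0.5],[0,0,0],0.6],[[0,0,-1],[0,0,0],0.6],[[0,0,-1.5],[0,0,0],0.6],[[0,0,-1.8],[0,0,0],0.6],[[0,0,-1.93],[0,0,0],0.6],[[0,0,-1.98],[0,0,0],0.6],[[0,0,-1.98],[0,0,0],0.6],[[0,0,-1.98],[0,0,0],0.7],[[0,0,-1.98],[0,0,0],0.8],[[0,0,-1.98],[0,0,0],0.9],[[0,0,-1.98],[0,0,0],0.9],[[0,0,-1.5],[0,0,0],0.9],[[0,0,-0.5],[0,0,0],0.9],[[0,0,1],[0,0,0],0.9],[[0,0,3],[0,0,0],0.9],[[-1,0,5],[0,0,0],0.9],[[-3,0,7],[0,0,0],0.9],[[-5,0,9],[0,0,0],0.9],[[-5,0,10],[0,0,0],0.9],[[-5,0,10],[0,0,0],0.9]]}}

```text
time_s: 31.5
position: [0.5002, 0.0136, 0.2843]
orientation: [3.141, -0.006, -0.0]
wrist_force: [0.7, -0.3, -0.9]
width: 0.0838
grip_force: 0.0
```

Run:
```python
from h import *
s=telemetry.observe();print(s['time_s'],s['position'],s['wrist_force'],s['width'])
im,p=snap('w13')
cv2.imwrite('pics/c13.png',cv2.resize(im[60:270,100:400],(780,546),interpolation=cv2.INTER_CUBIC)[:,:,::-1])
f=lambda X:[round(float((proj(p,X)-[100,60])[0]*2.6),0),round(float((proj(p,X)-[100,60])[1]*2.6),0)]
for n,X in dict(spool=[.529,-.0757,.04],dome=[.529,.014,.064],jar=[.529,.106,.048],bangle=[.626,.014,.016],stand=[.5294,-.165,.02],c1=[.574,.059,.022],c2=[.484,-.031,.022]).items(): print(n,f(X))
```

```text
31.5 [0.50015192 0.01362334 0.28426461] [ 0.73687881 -0.25259719 -0.85730853] 0.08382375451518702
spool [532.0, 221.0]
dome [390.0, 226.0]
jar [241.0, 223.0]
bangle [390.0, 59.0]
stand [662.0, 217.0]
c1 [319.0, 146.0]
c2 [457.0, 285.0]
```

View pics/c13.png

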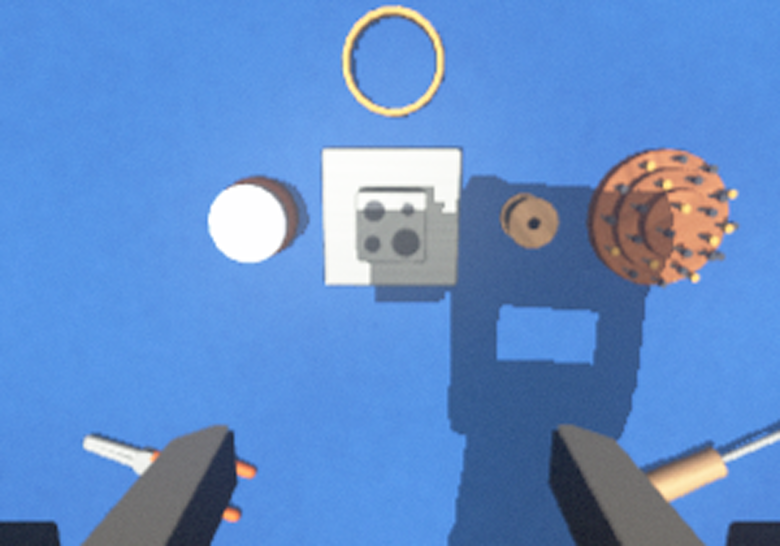

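The final view shows everything in place. The ring is at (393,60) against a predicted (390,59), and the dome block is centred at (391,226) on a block spanning (322–462, 148–285). The jar lid is at (247,222), about 4 mm nearer the block than planned, and the spool at (534,223) is midway to the stand. All are within tolerance, so I'm handing in.

```bash
python3 -c "
from rig import workorder; print(workorder.close_job())"
```

```text
the job is handed in; nothing more can be done
None
```

The bench is set and the job is handed in: the spool, doming block, jar and bangle all measured within tolerance in the last camera view, and no verdict was returned.

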